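# Raise the cleaning basket one notch and load a spark plug

## Task

Lift the basket of the cleaning tank (it has a yellow grip) until the pawl catches the next notch up, just that one notch, and let go so that it hangs there. Then set the spark plug from the wooden block down into the empty cell of the raised basket, the one that holds only a copper washer, leaving the other parts in their cells and the other things on the bench as they are.

Things in the scene. Friction and masses are not known exactly. Their poses are not given: they have to be found in the camera images.
- basket (a joint): height of the basket on its vertical ratchet slide, m: 0 lowered (start), 0.045 in the next notch, 0.090 in the one above, end stop 0.097. Lifted weight 0.6 to 0.9 kg. The spring-loaded blue pawl snaps in once lifted 2 to 5 mm past a notch; let go there, the basket settles back onto it. Let go short of it, it falls back; it cannot go down past a caught notch.
- grip (a point): point inside the yellow grip, a level bar 55 mm long, 22 wide, 26 high; 140 mm above the bench at the start. x axis along the bar: free end at x = -20 mm, slide plate and column at x = +35 mm; y across, z up. The basket lies 83 to 127 mm away at -x, rim 40 mm lower; two 8 mm thick rods join it to the slide, at y = +-24 to 40 mm, 22 mm lower.
- hood_edge (a point): middle of the lower front edge of the red lamp and dryer head, fixed above the grip: 285 mm above the bench, right above the grip point. The head is 110 mm wide, 45 mm high and reaches back 150 mm from here. A vertical tool does not fit under it at the grip: lean the tool about 30 to 45 degrees, its upper end towards the basket (the grip's -x).
- cell_1 (a point): centre of the floor of basket cell 1 of 4, a row 40 mm apart, cell_1 to cell_4 along +y. Cell 36 mm square inside, 38 mm deep (rim and divider tops level), walls 4 mm. z up, x as for the grip; rises with the basket. Lowered, the floor is 62 mm above the bench and the tank rim around it 48 mm above the floor.
- cell_2 (a point): centre of the floor of basket cell 2 of 4, a row 40 mm apart, cell_1 to cell_4 along +y. Cell 36 mm square inside, 38 mm deep (rim and divider tops level), walls 4 mm. z up, x as for the grip; rises with the basket. Lowered, the floor is 62 mm above the bench and the tank rim around it 48 mm above the floor.
- cell_3 (a point): centre of the floor of basket cell 3 of 4, a row 40 mm apart, cell_1 to cell_4 along +y. Cell 36 mm square inside, 38 mm deep (rim and divider tops level), walls 4 mm. z up, x as for the grip; rises with the basket. Lowered, the floor is 62 mm above the bench and the tank rim around it 48 mm above the floor.
- cell_4 (a point): centre of the floor of basket cell 4 of 4, a row 40 mm apart, cell_1 to cell_4 along +y. Cell 36 mm square inside, 38 mm deep (rim and divider tops level), walls 4 mm. z up, x as for the grip; rises with the basket. Lowered, the floor is 62 mm above the bench and the tank rim around it 48 mm above the floor.
- plug_mid (a point): centre of the spark plug to load, 40 mm from its foot; z towards the terminal. 80 mm long, 50 g; from the foot: steel thread 14 mm dia. to 19 mm, hexagon body 22 mm dia. to 35, white insulator 12 mm dia. to 68 (grip here), brass terminal 9 mm dia. Stands upright in the middle of 3 holes of a wooden block 55 x 140 x 30 mm: thread 19 mm deep in a loose hole, hexagon on the block's top.
- washer: flat copper washer, 26 mm outside, 17 mm hole, 4 mm thick, origin at the centre of its underside; lies loose on the floor of the cell that is empty but for it. The plug may stand on it or in it.
- old_plug_a_mid (a point): centre of a spark plug like the one to be loaded, standing in one of the cells from the start; its top is 42 mm above the basket rim
- old_plug_b_mid (a point): centre of another spark plug standing in another cell from the start
- fitting_mid (a point): centre of a brass pipe fitting, 60 mm long, 22 mm in diameter, standing in a third cell from the start
- oil_bottle: blue bottle 60 mm in diameter, 170 mm high, bystander; origin under its centre
- bolt_jar: amber jar 66 mm in diameter, 85 mm high, bystander; origin under its centre
- piston: upturned hollow aluminium piston, 52 mm in diameter, 48 mm high, bystander; origin under its centre
- carb: small carburettor, about 60 x 80 x 60 mm, bystander; origin under its centre
- pulley: black starter pulley lying flat, 90 mm in diameter, 21 mm high, bystander; origin under its centre
- spanner: steel spanner lying on the bench, bystander
- driver: red-handled screwdriver lying on the bench, bystander

How it is judged:
By the outcome, as a careful person would: the job done as asked, in the order asked, and still so for the second after the job is handed in, with the robot touching nothing.
It also fails if it takes over 51 s, if anything falls off the work surface, if the arm or the gripper's body presses on something with over 40 N, if the wrist force passes 120 N, or if a joint passes its speed limit or range.

## Robot

A 7-joint arm with a two-finger parallel gripper is mounted at the origin on the work surface. World frame = base frame: x ahead of the robot, y to its left, z up, the work surface at z = 0. Lengths are in m, angles in rad, forces in N, time in s.
With the tool pointing down it reaches from about 0.4 to 0.85 m from the base axis. Payload 10.4 kg.
Tool frame: the origin (TCP) lies midway between the tips of the shut fingers; the grasp point (between the pads) lies 19 mm behind it; y points along the fingers, x is the direction in which the jaws open and shut, and the axes are right-handed (so a half turn about y gives the same grasp; the last joint's range is limited). The gripper opens to 87 mm and grips with 3 to 60 N. Pads are 19 mm wide; open, the fingers measure 117 mm over their backs; the gripper's body (75 mm by 190 mm) begins 51 mm behind the grasp point.
Start: joints at [1.291, 0.332, -0.065, 1.46, 0.022, 1.35, -0.088], TCP at [0.159, -0.605, 0.223] pointing down, gripper open.
Joint ranges: [-2.6, 2.6], [-0.5, 2.12], [-1.47, 1.34], [0.16, 2.42], [-1.27, 4.41], [0.06, 2.06], [-2.6, 2.6]. Speed limits (rad/s): [2.22, 2.22, 2.79, 2.79, 3.14, 3.14, 3.14].

## Interface

Orientations are given as a unit quaternion [x, y, z, w].
In Python, from bench import * gives the robot as it stands.
- The arm moves only by the tool jog_arm, never from a script. Its argument "commands" is a list of rows, each an object with "translation": the shift along the world's x, y, z in mm, a list of three; "twist": the turn about the world's z in rad. A call has 1 to 20 rows; each row shifts and turns the commanded pose from where the row before left it; what a row does not reach is not made up. A row lasts 1/10 s, in which the tool goes at most 50 mm and 8.59 degrees, less where a joint would pass 70% of its speed; a pose out of reach is approached as far as the arm can. A call is refused whole if a number of a shift passes 50 or a number of a turn 0.15, either way. A call with a gripper value outside its range is refused whole. "grip" is the closure, from 0 (fully open) to 1 (shut), set as the call begins (left out, the last holds). The fingers move at their own pace and stop on an object; "grip_force" is the grip in N (left out, the last holds). Time passes only in rows, so rows that do not move let the fingers close. It gives the time, the measured TCP pose, the force and the opening at its end, in the units of the state.
- read_state(): the state, without advancing time (a new reading comes with each control period).
- camera(name): name is "scene" or "top" or "wrist"; returns a dict with "img" (400x640x3 uint8, red, green, blue), "fx", "fy", "cx", "cy" (pixels), "cam_to_world" (4x4, takes a point from camera to world coordinates). Camera axes: x right, y down, z forward; pixel columns grow to the right and rows downward; lengths in m; the calibration is good to about 2 mm. A picture is of the moment at which its call begins. There is no depth.
- close_job(): hands the job in, once; it reports no verdict.
The state is a dict: "time": time; "joint_positions": joint angles; "joint_vel": joint speeds; "joint_torque": joint torques, N m; "ee_pos": TCP position; "eef_rot": TCP orientation; "ft_force": force on the tool from outside, world axes, zero at the start; "torque": the same for the moment, N m; "width": finger opening in m.
Only numpy, scipy, OpenCV 4.12 (cv2) and the standard library are available. Lean on these libraries where they do the work, as an engineer would, in place of code of your own. Each camera call takes 0.05 s, during which the arm holds its last target.

## Working session

There is one attempt and no reset: what is moved stays moved. The work goes in short steps, Python scripts to look and compute and a tool call to move; the robot and the scene stay as the last step left them, time stands still between calls to the robot, and variables do not carry over. Pictures are saved under pics/ and viewed, and the job is handed in when it is done.

Besides the shell and the picture viewer there is one more tool, called after "Request:" by a JSON object that holds its "name" and its "arguments", one argument or row to a line. jog_arm: Moves the arm, as the interface text tells. Its arguments: {"type":"object","properties":{"commands":{"type":"array"},"grip":{"type":"number"},"grip_force":{"type":"number"}},"required":["commands"]}

```bash
mkdir -p pics; ls; python3 - <<'E'
from bench import *
import cv2,numpy as np,pickle
s=read_state(); print({k:np.round(v,3).tolist() for k,v in s.items()})
d={}
for n in ("scene","top","wrist"):
    c=camera(n); d[n]=c; cv2.imwrite(f"pics/{n}0.png",c["img"][:,:,::-1])
    print(n,c["fx"],c["fy"],c["cx"],c["cy"],np.round(c["cam_to_world"],3).tolist())
pickle.dump(d,open("cams0.pkl","wb"))
E
```

```text
pics
{'time': 0.0, 'joint_positions': [1.291, 0.333, -0.065, 1.461, 0.022, 1.35, -0.089], 'joint_vel': [0.001, 0.001, 0.0, -0.001, -0.001, 0.002, -0.0], 'joint_torque': [-0.0, -62.326, 0.025, -38.99, -0.061, 0.04, 0.0], 'ee_pos': [0.159, -0.604, 0.222], 'eef_rot': [-0.56, 0.432, -0.431, 0.56], 'ft_force': [0.385, -0.02, -0.985], 'torque': [-0.005, 0.04, -0.008], 'width': 0.087}
scene 438.67092862057234 438.67092862057234 318.6125438969004 200.73850335778707 [[-0.497, 0.644, -0.582, 1.194], [0.868, 0.357, -0.346, 0.364], [-0.014, -0.677, -0.736, 1.012], [0.0, 0.0, 0.0, 1.0]]
top 463.472624471244 463.472624471244 317.3453466651246 202.4196136416718 [[0.014, -0.994, 0.109, 0.39], [-1.0, -0.012, 0.012, -0.031], [-0.011, -0.109, -0.994, 1.608], [0.0, 0.0, 0.0, 1.0]]
wrist 343.8624285288774 343.8624285288774 321.8839092771496 194.47805602167432 [[0.256, -0.928, -0.273, 0.233], [-0.967, -0.245, -0.071, -0.585], [-0.001, 0.282, -0.959, 0.383], [0.0, 0.0, 0.0, 1.0]]
```

View pics/scene0.png

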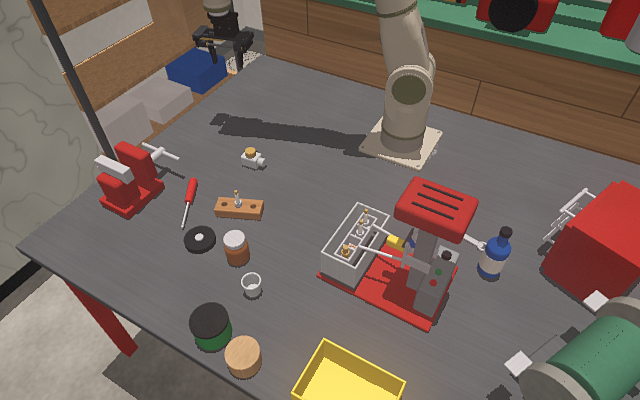

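View pics/top0.png

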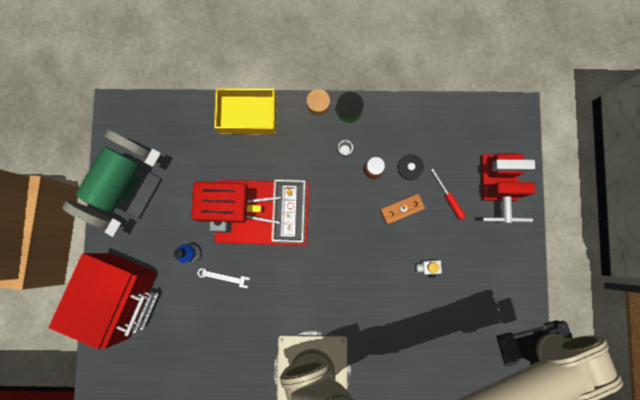

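View pics/wrist0.png

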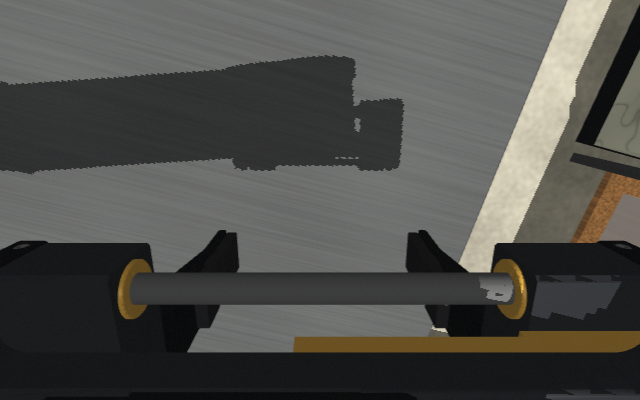

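```bash
python3 - <<'E'
import cv2
a=cv2.imread("pics/top0.png")[170:255,180:320]; cv2.imwrite("pics/topc.png",cv2.resize(a,None,fx=5.7,fy=5.7,interpolation=cv2.INTER_CUBIC))
a=cv2.imread("pics/scene0.png")[170:330,310:490]; cv2.imwrite("pics/scenec.png",cv2.resize(a,None,fx=3.75,fy=3.75,interpolation=cv2.INTER_CUBIC)[:600])
a=cv2.imread("pics/top0.png")[180:235,370:435]; cv2.imwrite("pics/topb.png",cv2.resize(a,None,fx=8,fy=8,interpolation=cv2.INTER_CUBIC))
E
```

```text
(no output)
```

View pics/topc.png

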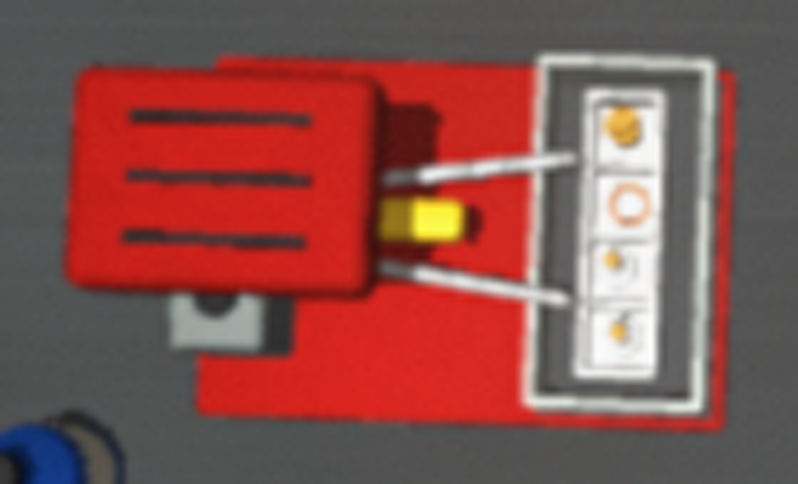

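View pics/scenec.png

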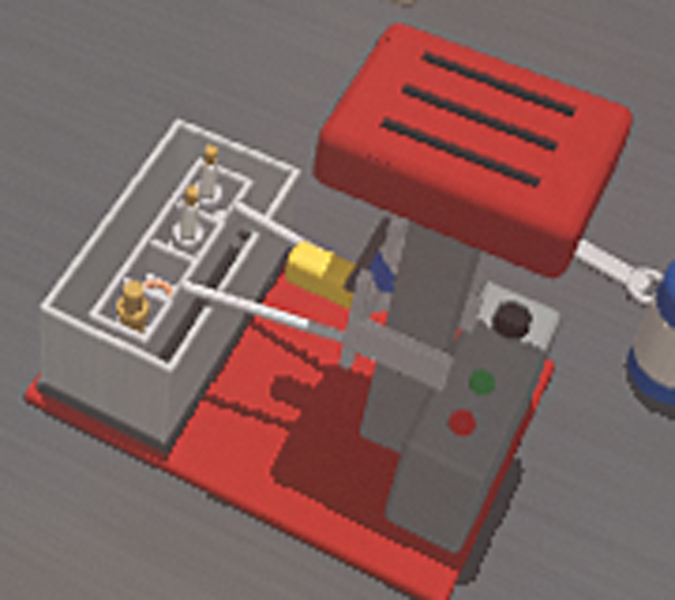

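View pics/topb.png

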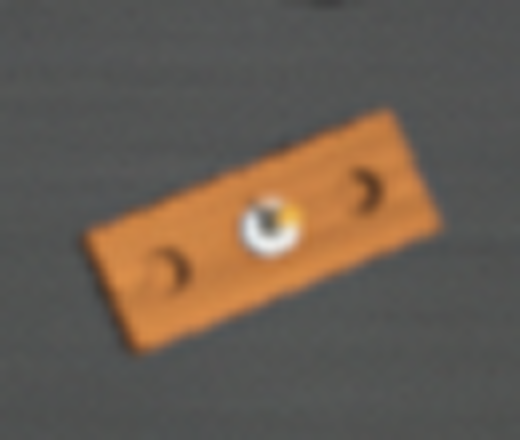

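```bash
python3 - <<'E'
import cv2
a=cv2.imread("pics/scene0.png")[0:90,170:290]; cv2.imwrite("pics/sceneg.png",cv2.resize(a,None,fx=6,fy=6,interpolation=cv2.INTER_CUBIC))
a=cv2.imread("pics/top0.png")[300:400,480:640]; cv2.imwrite("pics/topg.png",cv2.resize(a,None,fx=5,fy=5,interpolation=cv2.INTER_CUBIC))
E
python3 -c "import bench;print([n for n in dir(bench) if n[0]!='_'])"
```

```text
['PlanningError', 'camera', 'close_job', 'read_state']
```

View pics/sceneg.png

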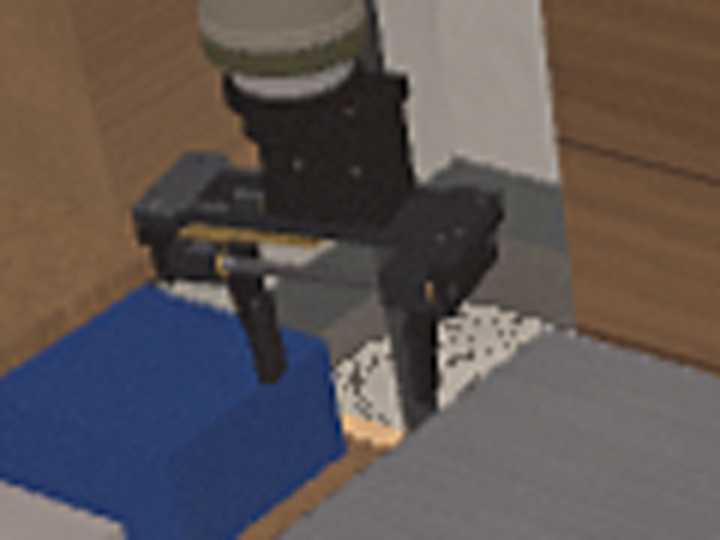

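View pics/topg.png

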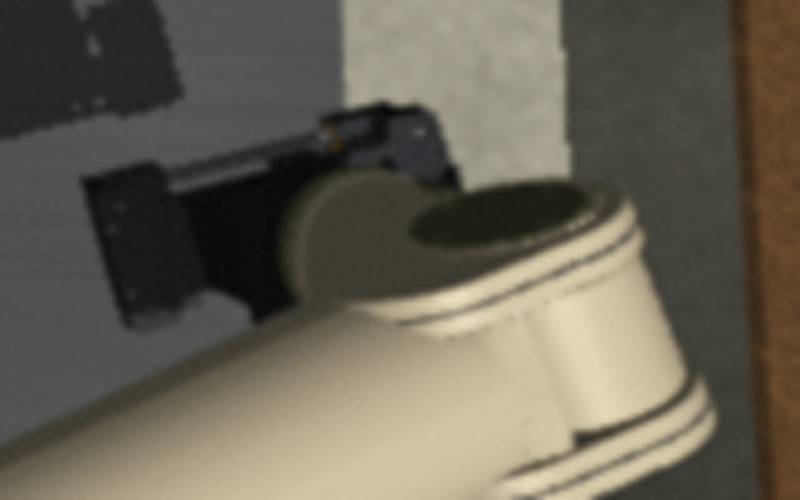

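```bash
cat > h.py <<'E'
import numpy as np,pickle
def ray(c,u,v):
    M=np.array(c["cam_to_world"]); d=M[:3,:3]@np.array([(u-c["cx"])/c["fx"],(v-c["cy"])/c["fy"],1.]); return M[:3,3],d
def onz(c,u,v,z):
    o,d=ray(c,u,v); return np.round(o+d*(z-o[2])/d[2],4)
def proj(c,p):
    M=np.array(c["cam_to_world"]); q=M[:3,:3].T@(np.array(p)-M[:3,3]); return np.round([c["fx"]*q[0]/q[2]+c["cx"],c["fy"]*q[1]/q[2]+c["cy"]],1)
def tri(*l):
    A=np.zeros((3,3));b=np.zeros(3)
    for c,u,v in l:
        o,d=ray(c,u,v); d=d/np.linalg.norm(d); P=np.eye(3)-np.outer(d,d); A+=P;b+=P@o
    return np.round(np.linalg.solve(A,b),4)
E
python3 - <<'E'
from h import *
d=pickle.load(open("cams0.pkl","rb")); T=d["top"];S=d["scene"]
for h in (0,.05,.1,.15,.2,.25,.3): 
    p=[.159,-.605,.222+h]; print(h,proj(S,p),proj(T,p))
f=lambda x,y:(180+x/5.7,170+y/5.7)
print("yellow free end top corners z=.153", onz(T,*f(464,198),.153),onz(T,*f(464,240),.153))
for n,p in dict(tankUL=(540,58),tankUR=(714,62),tankLL=(526,405),tankLR=(702,412)).items(): print(n,onz(T,*f(*p),.110))
for n,p in dict(bUL=(586,90),bUR=(665,90),bLL=(574,376),bLR=(656,378)).items(): print(n,onz(T,*f(*p),.100))
for n,p in dict(rodU0=(425,174),rodU1=(575,157),rodL0=(420,273),rodL1=(570,300)).items(): print(n,onz(T,*f(*p),.120))
print("washer",onz(T,*f(630,204),.066))
print("hood", onz(T,*f(378,75),.33),onz(T,*f(372,295),.33))
g=lambda x,y:(370+x/8,180+y/8)
print("plug hex",onz(T,*g(271,228),.046),"term",onz(T,*g(288,217),.091))
E
```

```text
0 [227.4  62.9] [519.  335.9]
0.05 [224.9  49.4] [526.5 339. ]
0.1 [222.3  35.3] [534.7 342.5]
0.15 [219.6  20.4] [543.5 346.2]
0.2 [216.7   4.8] [553.1 350.2]
0.25 [213.7 -11.8] [563.5 354.6]
0.3 [210.4 -29.2] [575.  359.4]
yellow free end top corners z=.153 [0.5395 0.1636 0.153 ] [0.5161 0.163  0.153 ]
tankUL [0.6253 0.1278 0.11  ]
tankUR [0.6242 0.0278 0.11  ]
tankLL [0.4266 0.131  0.11  ]
tankLR [0.424  0.0313 0.11  ]
bUL [0.6085 0.1019 0.1   ]
bUR [0.6091 0.0562 0.1   ]
bLL [0.4437 0.1051 0.1   ]
bLR [0.4432 0.0583 0.1   ]
rodU0 [0.5563 0.1905 0.12  ]
rodU1 [0.5671 0.1055 0.12  ]
rodL0 [0.5    0.1918 0.12  ]
rodL1 [0.4858 0.1065 0.12  ]
washer [0.5461 0.0775 0.066 ]
hood [0.5813 0.1838 0.33  ] [0.4734 0.1834 0.33  ]
plug hex [ 0.5438 -0.3046  0.046 ] term [ 0.544  -0.3037  0.091 ]
```

Request:
{"name": "jog_arm", "arguments": {
  "commands": [
    {"translation": [0, 0, 45], "twist": 0},
    {"translation": [0, 0, 45], "twist": 0},
    {"translation": [10, 17, 45], "twist": 0.05},
    {"translation": [18, 33, 5], "twist": 0.07},
    {"translation": [18, 33, 0], "twist": 0.07},
    {"translation": [18, 33, 0], "twist": 0.07},
    {"translation": [18, 33, 0], "twist": 0.07},
    {"translation": [18, 33, 0], "twist": 0.07},
    {"translation": [18, 33, 0], "twist": 0.07},
    {"translation": [18, 33, 0], "twist": 0.07},
    {"translation": [18, 33, 0], "twist": 0.07},
    {"translation": [18, 33, 0], "twist": 0.07},
    {"translation": [18, 33, 0], "twist": 0.07},
    {"translation": [18, 33, 0], "twist": 0.07},
    {"translation": [18, 33, 0], "twist": 0.07},
    {"translation": [18, 33, 0], "twist": 0.07},
    {"translation": [18, 33, 0], "twist": 0.07},
    {"translation": [18, 33, 0], "twist": 0.07},
    {"translation": [18, 33, 0], "twist": 0.07},
    {"translation": [18, 33, 0], "twist": 0.07}
  ],
  "grip": 0.5
}}

```text
time: 2.15
ee_pos: [0.4751, -0.0251, 0.3626]
eef_rot: [0.707, -0.025, 0.025, -0.707]
ft_force: [0.5, -1.0, -0.0]
width: 0.0437
```

Request:
{"name": "jog_arm", "arguments": {
  "commands": [
    {"translation": [18, 33, 0], "twist": 0.04},
    {"translation": [18, 33, 0], "twist": 0.04},
    {"translation": [18, 33, 0], "twist": 0.04},
    {"translation": [18, 33, 0], "twist": 0.04},
    {"translation": [16, 30, -20], "twist": 0.036},
    {"translation": [0, 0, -20], "twist": 0}
  ]
}}

```text
time: 2.75
ee_pos: [0.5629, 0.1404, 0.3212]
eef_rot: [-0.704, -0.045, 0.046, 0.707]
ft_force: [-1.0, -0.8, -0.3]
width: 0.0433
```

```bash
cat > snap.py <<'E'
import sys,cv2,pickle,numpy as np
from bench import *
d={}
tag=sys.argv[1]
for n in sys.argv[2:]:
    c=camera(n); d[n]=c; cv2.imwrite(f"pics/{n}{tag}.png",c["img"][:,:,::-1])
pickle.dump(d,open(f"cams{tag}.pkl","wb"))
s=read_state(); print({k:np.round(s[k],3).tolist() for k in("time","joint_positions","ee_pos","eef_rot","ft_force","width")})
E
python3 snap.py 1 wrist scene top
python3 - <<'E'
import cv2
a=cv2.imread("pics/top1.png")[170:255,180:320]; cv2.imwrite("pics/topc1.png",cv2.resize(a,None,fx=5.7,fy=5.7,interpolation=cv2.INTER_CUBIC))
a=cv2.imread("pics/scene1.png")[120:280,320:500]; cv2.imwrite("pics/scenec1.png",cv2.resize(a,None,fx=3.75,fy=3.75,interpolation=cv2.INTER_CUBIC)[:600])
E
```

```text
{'time': 2.9, 'joint_positions': [0.38, 0.308, -0.881, 1.386, 0.235, 1.559, -0.359], 'ee_pos': [0.562, 0.135, 0.322], 'eef_rot': [0.706, 0.042, -0.044, -0.706], 'ft_force': [0.485, -0.577, 0.028], 'width': 0.043}
```

View pics/wrist1.png

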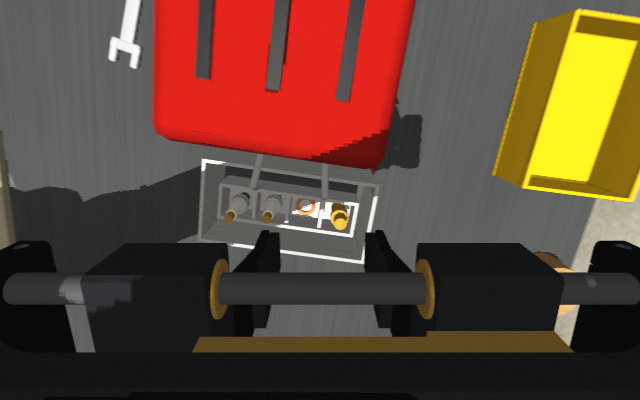

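View pics/scenec1.png

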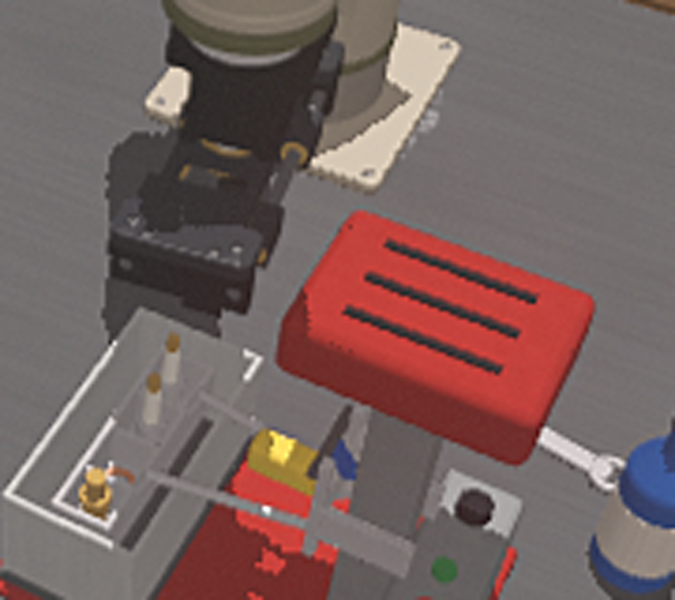

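View pics/topc1.png

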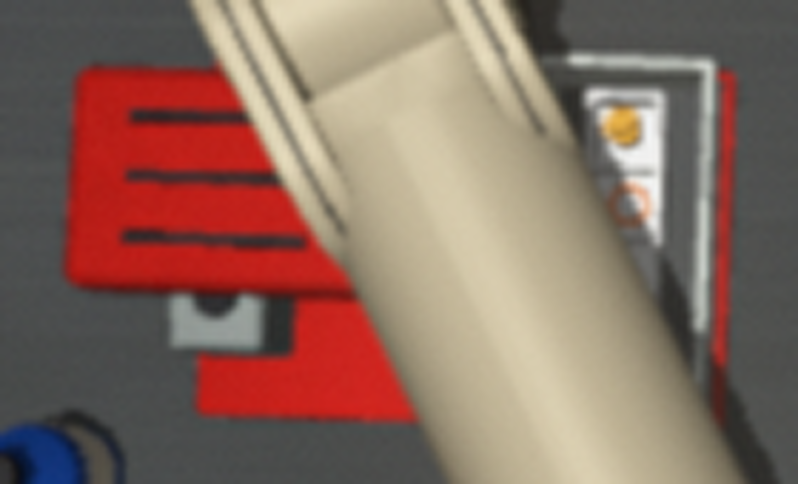

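View pics/scene1.png

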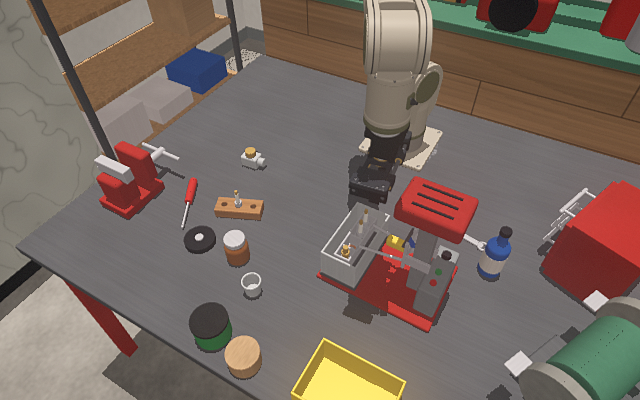

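View pics/top1.png

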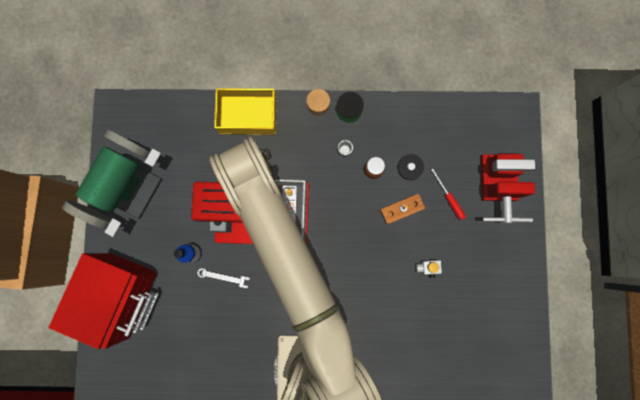

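```bash
python3 - <<'E'
from h import *
d=pickle.load(open("cams1.pkl","rb")); T=d["top"];S=d["scene"]
for h in (0,.05,.1,.15,.2,.25,.3,.35,.4,.45): 
    p=[.562,.135,.322+h]; print(h,proj(S,p),proj(T,p))
E
python3 - <<'E'
import cv2
a=cv2.imread("pics/scene1.png")[0:210,300:480]; cv2.imwrite("pics/sced1.png",cv2.resize(a,None,fx=2.85,fy=2.85,interpolation=cv2.INTER_CUBIC)[:600])
E
```

```text
0 [376.  190.9] [263.9 190.6]
0.05 [378.  174.3] [261.6 188.1]
0.1 [380.1 156.3] [259.1 185.4]
0.15 [382.4 136.8] [256.4 182.5]
0.2 [384.9 115.5] [253.4 179.3]
0.25 [387.7  92.1] [250.1 175.8]
0.3 [390.7  66.5] [246.5 172. ]
0.35 [394.1  38.1] [242.6 167.7]
0.4 [397.8   6.5] [238.2 163. ]
0.45 [401.9 -28.8] [233.3 157.7]
```

View pics/sced1.png

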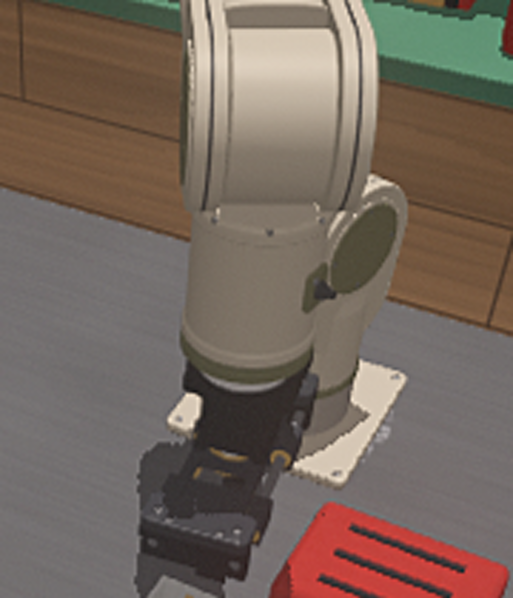

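```bash
python3 - <<'E'
from h import *
d=pickle.load(open("cams1.pkl","rb")); W=d["wrist"]
print(np.round(W["cam_to_world"],3).tolist())
for p in ((324,168),(324.5,180),(325,193),(260,156),(254,188)): print(p,onz(W,*p,.12))
print(onz(W,303,207,.066),onz(W,199,162,.11),onz(W,379,184,.11))
E
python3 - <<'E'
import cv2
a=cv2.imread("pics/wrist1.png")[130:270,190:400]; cv2.imwrite("pics/wc1.png",cv2.resize(a,None,fx=3.8,fy=3.8,interpolation=cv2.INTER_CUBIC)[:600])
E
```

```text
[[0.991, 0.126, 0.035, 0.553], [0.131, -0.952, -0.276, 0.217], [-0.001, 0.279, -0.96, 0.483], [0.0, 0.0, 0.0, 1.0]]
(324, 168) [0.5646 0.1419 0.12  ]
(324.5, 180) [0.5669 0.1288 0.12  ]
(325, 193) [0.5693 0.1143 0.12  ]
(260, 156) [0.4953 0.1458 0.12  ]
(254, 188) [0.4917 0.1098 0.12  ]
[0.5465 0.077  0.066 ] [0.4278 0.1285 0.11  ] [0.6283 0.1298 0.11  ]
```

View pics/wc1.png

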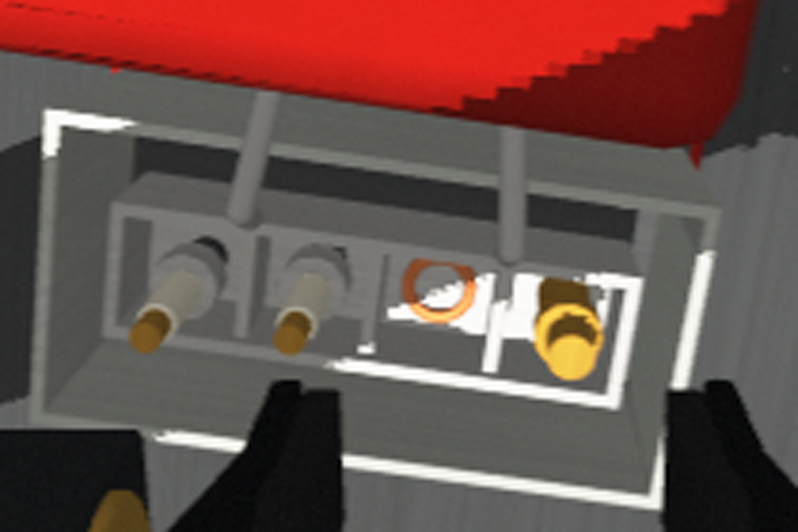

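Request:
{"name": "jog_arm", "arguments": {
  "commands": [
    {"translation": [4, -18, 0], "twist": 0.02},
    {"translation": [0, 0, -35], "twist": 0},
    {"translation": [0, 0, -40], "twist": 0},
    {"translation": [0, 0, -40], "twist": 0},
    {"translation": [0, 0, -35], "twist": 0},
    {"translation": [0, 0, -20], "twist": 0},
    {"translation": [0, 0, -10], "twist": 0},
    {"translation": [0, 0, 0], "twist": 0}
  ]
}}

```text
time: 3.7
ee_pos: [0.5669, 0.1166, 0.1427]
eef_rot: [0.706, 0.05, -0.05, -0.705]
ft_force: [-0.1, -0.1, -0.7]
width: 0.0433
```

```bash
python3 snap.py 2 wrist scene
python3 - <<'E'
import cv2
a=cv2.imread("pics/scene2.png")[150:310,310:490]; cv2.imwrite("pics/scenec2.png",cv2.resize(a,None,fx=3.75,fy=3.75,interpolation=cv2.INTER_CUBIC)[:600])
E
```

```text
{'time': 3.8, 'joint_positions': [0.395, 0.411, -0.841, 1.652, 0.323, 1.222, -0.375], 'ee_pos': [0.568, 0.117, 0.144], 'eef_rot': [0.705, 0.051, -0.049, -0.705], 'ft_force': [0.004, 0.309, 0.033], 'width': 0.043}
```

View pics/wrist2.png

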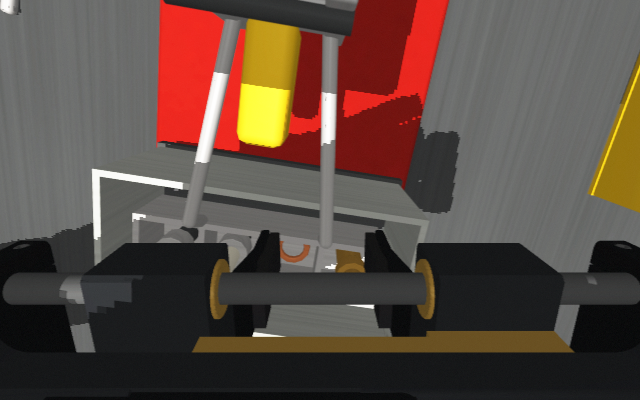

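View pics/scenec2.png

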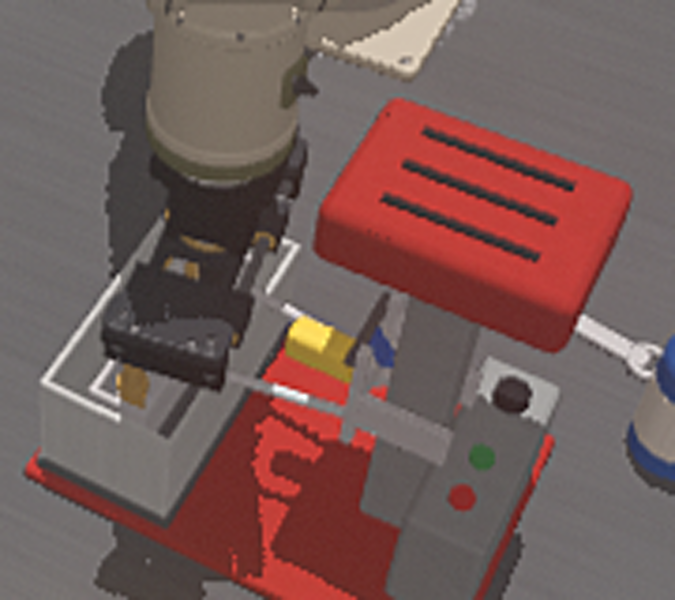

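```bash
python3 - <<'E'
from h import *
d=pickle.load(open("cams2.pkl","rb")); W=d["wrist"]
print("tcp px",proj(W,[.567,.117,.144]),"tcp-lowered",proj(W,[.567,.117,.118]))
for p in ((331,40),(329,120),(327,200),(326,243),(262,147)): print(p,onz(W,*p,.12 if p[0]!=262 else .13))
E
```

```text
tcp px [322.7 250.8] tcp-lowered [322.6 231.2]
(331, 40) [0.5565 0.2187 0.12  ]
(329, 120) [0.5613 0.1803 0.12  ]
(327, 200) [0.5666 0.1368 0.12  ]
(326, 243) [0.5699 0.1108 0.12  ]
(262, 147) [0.5293 0.163  0.13  ]
```

Request:
{"name": "jog_arm", "arguments": {
  "commands": [
    {"translation": [0, 2, -12], "twist": 0},
    {"translation": [0, 0, -12], "twist": 0},
    {"translation": [0, 0, -4], "twist": 0},
    {"translation": [0, 0, -3], "twist": 0},
    {"translation": [0, 0, 0], "twist": 0}
  ]
}}

```text
time: 4.3
ee_pos: [0.5666, 0.1195, 0.1112]
eef_rot: [-0.705, -0.05, 0.05, 0.705]
ft_force: [-0.4, 1.0, 0.5]
width: 0.0433
```

Request:
{"name": "jog_arm", "arguments": {
  "commands": [
    {"translation": [0, 0, 0], "twist": 0},
    {"translation": [0, 0, 0], "twist": 0},
    {"translation": [0, 0, 0], "twist": 0},
    {"translation": [0, 0, 0], "twist": 0},
    {"translation": [0, 0, 0], "twist": 0}
  ],
  "grip": 1,
  "grip_force": 38
}}

```text
time: 4.8
ee_pos: [0.5668, 0.1195, 0.1117]
eef_rot: [-0.705, -0.05, 0.05, 0.705]
ft_force: [3.2, -0.1, -1.0]
width: 0.0111
```

```bash
python3 snap.py 3 wrist scene
```

```text
{'time': 4.9, 'joint_positions': [0.378, 0.445, -0.826, 1.683, 0.352, 1.164, -0.398], 'ee_pos': [0.569, 0.12, 0.112], 'eef_rot': [-0.705, -0.051, 0.048, 0.706], 'ft_force': [9.672, 2.332, -6.164], 'width': 0.007}
```

View pics/wrist3.png

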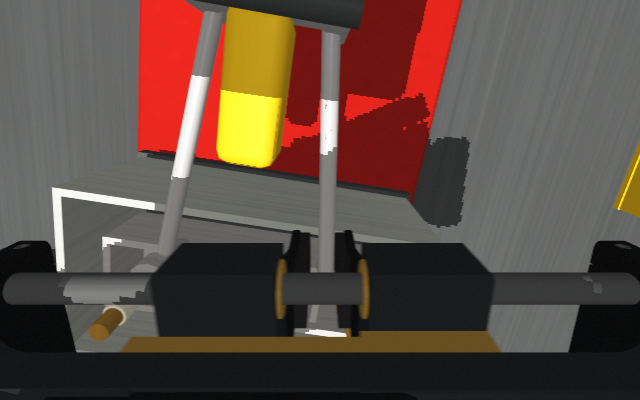

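Request:
{"name": "jog_arm", "arguments": {
  "commands": [
    {"translation": [0, 0, 2], "twist": 0},
    {"translation": [0, 0, 4], "twist": 0},
    {"translation": [0, 0, 5], "twist": 0},
    {"translation": [0, 0, 5], "twist": 0},
    {"translation": [0, 0, 5], "twist": 0},
    {"translation": [0, 0, 5], "twist": 0},
    {"translation": [0, 0, 5], "twist": 0},
    {"translation": [0, 0, 5], "twist": 0},
    {"translation": [0, 0, 5], "twist": 0},
    {"translation": [0, 0, 4], "twist": 0},
    {"translation": [0, 0, 4], "twist": 0},
    {"translation": [0, 0, 3], "twist": 0},
    {"translation": [0, 0, 0], "twist": 0},
    {"translation": [0, 0, 0], "twist": 0}
  ]
}}

```text
time: 6.3
ee_pos: [0.5686, 0.1197, 0.1639]
eef_rot: [-0.705, -0.051, 0.048, 0.706]
ft_force: [9.9, 2.7, -6.6]
width: 0.0068
```

```bash
python3 snap.py 4 wrist scene
python3 - <<'E'
import cv2
a=cv2.imread("pics/scene4.png")[150:310,310:490]; cv2.imwrite("pics/scenec4.png",cv2.resize(a,None,fx=3.75,fy=3.75,interpolation=cv2.INTER_CUBIC)[:600])
E
```

```text
{'time': 6.4, 'joint_positions': [0.398, 0.394, -0.848, 1.628, 0.308, 1.256, -0.367], 'ee_pos': [0.569, 0.12, 0.164], 'eef_rot': [-0.705, -0.051, 0.048, 0.706], 'ft_force': [9.443, 3.07, -6.827], 'width': 0.007}
```

View pics/wrist4.png

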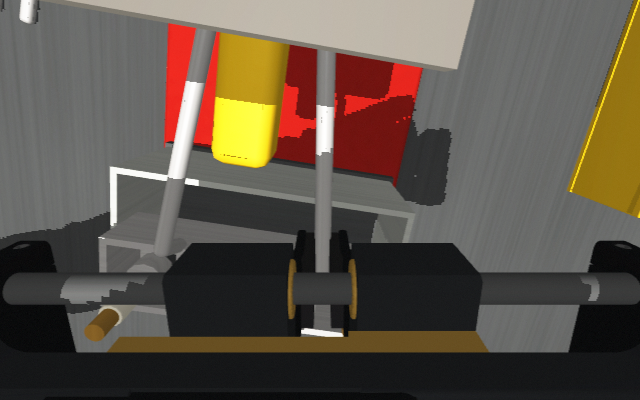

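View pics/scenec4.png

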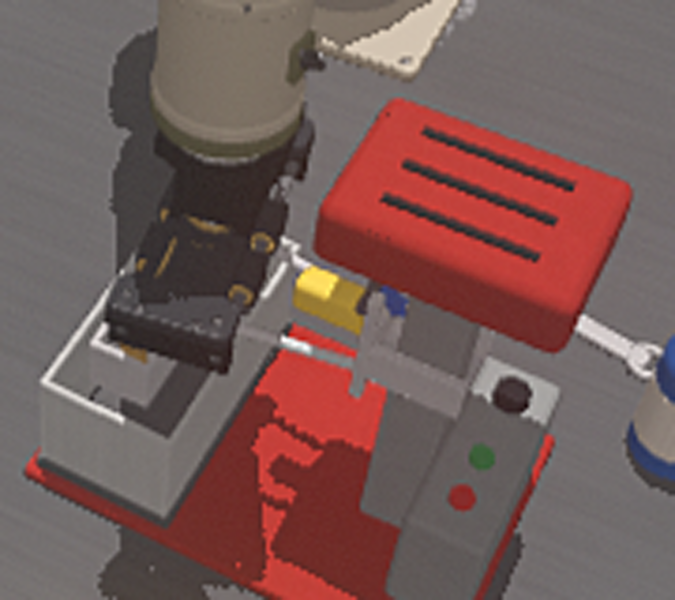

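Request:
{"name": "jog_arm", "arguments": {
  "commands": [
    {"translation": [0, 0, -3], "twist": 0},
    {"translation": [0, 0, -2], "twist": 0},
    {"translation": [0, 0, -1], "twist": 0},
    {"translation": [0, 0, 0], "twist": 0},
    {"translation": [0, 0, 0], "twist": 0}
  ]
}}

```text
time: 6.9
ee_pos: [0.5686, 0.1197, 0.1577]
eef_rot: [-0.705, -0.051, 0.048, 0.706]
ft_force: [10.6, 2.3, -6.9]
width: 0.0071
```

Request:
{"name": "jog_arm", "arguments": {
  "commands": [
    {"translation": [0, 0, -1], "twist": 0},
    {"translation": [0, 0, 0], "twist": 0},
    {"translation": [0, 0, 0], "twist": 0}
  ]
}}

```text
time: 7.2
ee_pos: [0.5686, 0.1197, 0.1567]
eef_rot: [-0.705, -0.051, 0.048, 0.706]
ft_force: [11.0, 2.6, -6.9]
width: 0.0069
```

Request:
{"name": "jog_arm", "arguments": {
  "commands": [
    {"translation": [0, 0, -1], "twist": 0},
    {"translation": [0, 0, 0], "twist": 0},
    {"translation": [0, 0, 0], "twist": 0}
  ]
}}

```text
time: 7.5
ee_pos: [0.5686, 0.1197, 0.1561]
eef_rot: [-0.705, -0.051, 0.048, 0.706]
ft_force: [8.2, 2.1, -2.9]
width: 0.0067
```

Request:
{"name": "jog_arm", "arguments": {
  "commands": [
    {"translation": [0, 0, 0], "twist": 0},
    {"translation": [0, 0, 0], "twist": 0},
    {"translation": [0, 0, 0], "twist": 0},
    {"translation": [0, 0, 0], "twist": 0},
    {"translation": [0, 0, 15], "twist": 0},
    {"translation": [0, 0, 35], "twist": 0},
    {"translation": [0, 0, 45], "twist": 0},
    {"translation": [0, -30, 35], "twist": 0}
  ],
  "grip": 0.5
}}

```text
time: 8.3
ee_pos: [0.566, 0.094, 0.2895]
eef_rot: [-0.704, -0.054, 0.052, 0.706]
ft_force: [1.7, -0.9, 0.5]
width: 0.0432
```

```bash
python3 snap.py 5 wrist scene
python3 - <<'E'
import cv2
a=cv2.imread("pics/scene5.png")[150:310,310:490]; cv2.imwrite("pics/scenec5.png",cv2.resize(a,None,fx=3.75,fy=3.75,interpolation=cv2.INTER_CUBIC)[:600])
E
```

```text
{'time': 8.4, 'joint_positions': [0.469, 0.295, -0.866, 1.458, 0.228, 1.484, -0.255], 'ee_pos': [0.569, 0.087, 0.292], 'eef_rot': [0.706, 0.052, -0.046, -0.705], 'ft_force': [0.268, -1.021, -0.1], 'width': 0.044}
```

View pics/wrist5.png

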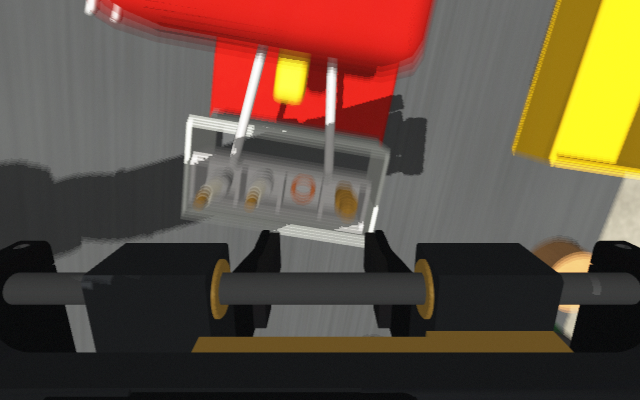

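View pics/scenec5.png

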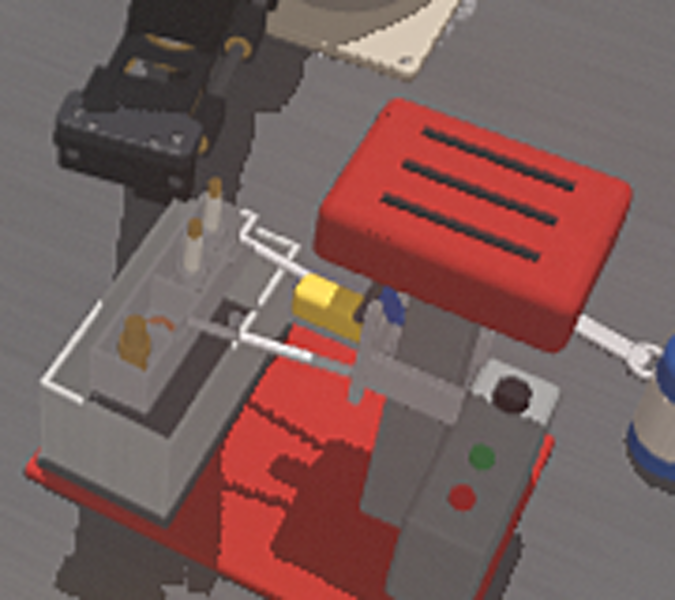

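Request:
{"name": "jog_arm", "arguments": {
  "commands": [
    {"translation": [0, -20, 0], "twist": -0.12},
    {"translation": [-2, -32, 0], "twist": -0.12},
    {"translation": [-2, -32, 0], "twist": -0.12},
    {"translation": [-2, -32, 0], "twist": -0.12},
    {"translation": [-2, -32, 0], "twist": -0.12},
    {"translation": [-2, -32, 0], "twist": -0.12},
    {"translation": [-2, -32, 0], "twist": -0.12},
    {"translation": [-2, -32, 0], "twist": -0.12},
    {"translation": [-2, -32, 0], "twist": -0.12},
    {"translation": [-2, -32, 0], "twist": -0.12},
    {"translation": [-2, -32, -10], "twist": -0.12},
    {"translation": [-2, -32, -10], "twist": -0.12},
    {"translation": [-3, -16, -20], "twist": -0.12},
    {"translation": [0, 0, -20], "twist": -0.12},
    {"translation": [0, 0, 0], "twist": 0}
  ]
}}

```text
time: 9.9
ee_pos: [0.5403, -0.2983, 0.2231]
eef_rot: [0.508, -0.494, 0.491, -0.507]
ft_force: [-0.2, 1.1, -0.8]
width: 0.0432
```

```bash
python3 snap.py 6 wrist top scene
python3 - <<'E'
import cv2
a=cv2.imread("pics/top6.png")[170:255,180:320]; cv2.imwrite("pics/topc6.png",cv2.resize(a,None,fx=5.7,fy=5.7,interpolation=cv2.INTER_CUBIC))
a=cv2.imread("pics/scene6.png")[150:310,310:490]; cv2.imwrite("pics/scenec6.png",cv2.resize(a,None,fx=3.75,fy=3.75,interpolation=cv2.INTER_CUBIC)[:600])
E
```

```text
{'time': 10.05, 'joint_positions': [0.774, 0.35, -0.444, 1.455, 0.151, 1.37, -1.21], 'ee_pos': [0.542, -0.298, 0.227], 'eef_rot': [-0.509, 0.49, -0.491, 0.509], 'ft_force': [1.23, 0.631, 0.075], 'width': 0.043}
```

View pics/wrist6.png

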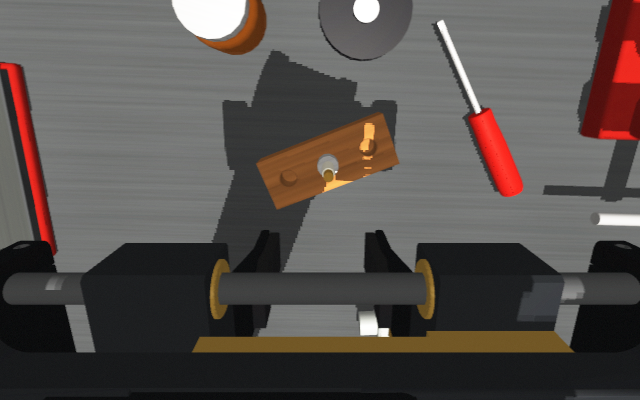

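View pics/topc6.png

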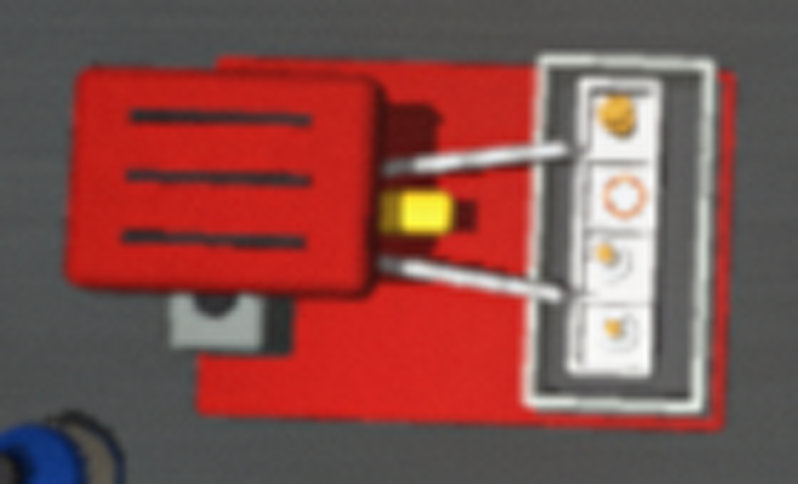

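View pics/scenec6.png

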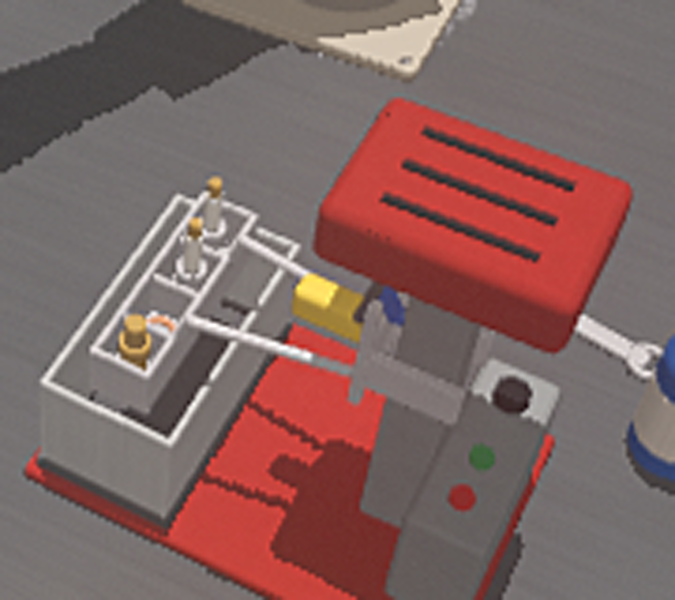

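```bash
python3 - <<'E'
from h import *
d=pickle.load(open("cams6.pkl","rb")); W=d["wrist"];T=d["top"];S=d["scene"]
d0=pickle.load(open("cams0.pkl","rb"))
print("plug W hex",onz(W,327,166,.046),"term",onz(W,329,176,.091))
f=lambda x,y:(180+x/5.7,170+y/5.7); g=lambda x,y:(310+x/3.75,150+y/3.75)
print("washer T",onz(T,*f(626,196),.111),"S",onz(S,*g(160,322),.111))
for n,p in dict(bUL=(582,80),bUR=(661,80),bLL=(568,372),bLR=(652,374)).items(): print(n,onz(T,*f(*p),.145))
print("fitting top",tri((T,*f(617,112)),(S,*g(134,325))), "plug3 term",tri((T,*f(606,253)),(S,*g(195,226))),"plug4",tri((T,*f(616,327)),(S,*g(215,184))))
print("yellow corner", tri((T,*f(452,194)),(S,*g(331,306))))
print(onz(T,*f(452,194),.198),onz(T,*f(452,234),.198))
E
python3 - <<'E'
import cv2
a=cv2.imread("pics/wrist6.png")[100:220,240:420]; cv2.imwrite("pics/wc6.png",cv2.resize(a,None,fx=4,fy=4,interpolation=cv2.INTER_CUBIC))
E
```

```text
plug W hex [ 0.5471 -0.3031  0.046 ] term [ 0.5477 -0.3042  0.091 ]
washer T [0.5461 0.0767 0.111 ] S [0.5456 0.0799 0.111 ]
bUL [0.6076 0.1003 0.145 ]
bUR [0.6081 0.056  0.145 ]
bLL [0.4443 0.1044 0.145 ]
bLR [0.4438 0.0579 0.145 ]
fitting top [0.5882 0.0798 0.1553] plug3 term [0.5077 0.0832 0.1757] plug4 [0.4671 0.0777 0.1763]
yellow corner [0.5344 0.1793 0.1782]
[0.537  0.1641 0.198 ] [0.5154 0.1635 0.198 ]
```

View pics/wc6.png

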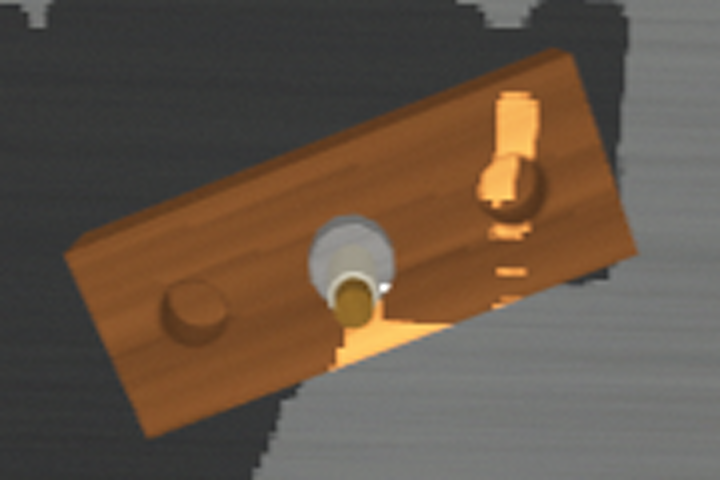

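Request:
{"name": "jog_arm", "arguments": {
  "commands": [
    {"translation": [4, -5, -30], "twist": 0},
    {"translation": [0, 0, -40], "twist": 0},
    {"translation": [0, 0, -40], "twist": 0},
    {"translation": [0, 0, -30], "twist": 0},
    {"translation": [0, 0, -20], "twist": 0},
    {"translation": [0, 0, 0], "twist": 0},
    {"translation": [0, 0, 0], "twist": 0}
  ]
}}

```text
time: 10.75
ee_pos: [0.5468, -0.3034, 0.0673]
eef_rot: [-0.508, 0.491, -0.492, 0.509]
ft_force: [0.5, -0.1, 0.1]
width: 0.0436
```

```bash
python3 snap.py 7 wrist scene
python3 - <<'E'
import cv2
a=cv2.imread("pics/scene7.png")[130:250,180:320]; cv2.imwrite("pics/scenec7.png",cv2.resize(a,None,fx=4,fy=4,interpolation=cv2.INTER_CUBIC)[:600])
E
```

```text
{'time': 10.85, 'joint_positions': [0.759, 0.492, -0.419, 1.613, 0.22, 1.081, -1.256], 'ee_pos': [0.547, -0.304, 0.068], 'eef_rot': [-0.508, 0.49, -0.493, 0.509], 'ft_force': [0.205, -0.505, -0.98], 'width': 0.044}
```

View pics/wrist7.png

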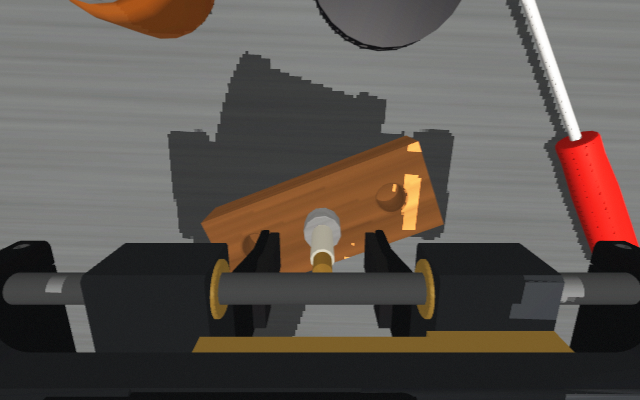

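View pics/scenec7.png

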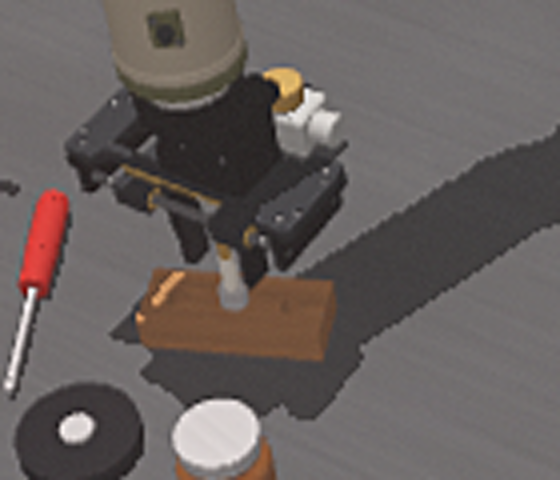

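```bash
python3 - <<'E'
from h import *
d=pickle.load(open("cams7.pkl","rb")); W=d["wrist"]
print(onz(W,322,220,.046),onz(W,322,264,.091),"tcp",proj(W,[.547,-.304,.068]))
E
```

```text
[ 0.5551 -0.3034  0.046 ] [ 0.5512 -0.3035  0.091 ] tcp [322.7 250.2]
```

Request:
{"name": "jog_arm", "arguments": {
  "commands": [
    {"translation": [0, 0, -10], "twist": 0},
    {"translation": [0, 0, -8], "twist": 0},
    {"translation": [0, 0, 0], "twist": 0}
  ]
}}

```text
time: 11.15
ee_pos: [0.5449, -0.3032, 0.0462]
eef_rot: [0.508, -0.492, 0.491, -0.508]
ft_force: [-0.3, 0.2, -0.3]
width: 0.0437
```

Request:
{"name": "jog_arm", "arguments": {
  "commands": [
    {"translation": [2, 0, 3], "twist": 0},
    {"translation": [0, 0, 0], "twist": 0}
  ]
}}

```text
time: 11.35
ee_pos: [0.5485, -0.3035, 0.0513]
eef_rot: [-0.508, 0.491, -0.492, 0.508]
ft_force: [0.8, -0.4, -0.1]
width: 0.0434
```

```bash
python3 - <<'E'
from bench import *
import numpy as np
for i in range(4):
    s=read_state(); print(s["time"],np.round(s["ee_pos"],4),np.round(s["ft_force"],2))
E
```

```text
11.35 [ 0.5485 -0.3035  0.0513] [ 0.8  -0.45 -0.14]
11.35 [ 0.5485 -0.3035  0.0513] [ 0.8  -0.45 -0.14]
11.35 [ 0.5485 -0.3035  0.0513] [ 0.8  -0.45 -0.14]
11.35 [ 0.5485 -0.3035  0.0513] [ 0.8  -0.45 -0.14]
```

Now close on the insulator.

Request:
{"name": "jog_arm", "arguments": {
  "commands": [
    {"translation": [0, 0, 0], "twist": 0},
    {"translation": [0, 0, 0], "twist": 0},
    {"translation": [0, 0, 0], "twist": 0},
    {"translation": [0, 0, 0], "twist": 0},
    {"translation": [0, 0, 0], "twist": 0},
    {"translation": [0, 0, 0], "twist": 0}
  ],
  "grip": 1,
  "grip_force": 15
}}

```text
time: 11.95
ee_pos: [0.5477, -0.3035, 0.0506]
eef_rot: [0.508, -0.492, 0.492, -0.508]
ft_force: [-0.0, 0.3, -0.0]
width: 0.0113
```

Request:
{"name": "jog_arm", "arguments": {
  "commands": [
    {"translation": [0, 0, 10], "twist": 0},
    {"translation": [0, 0, 20], "twist": 0},
    {"translation": [0, 0, 30], "twist": 0},
    {"translation": [0, 0, 40], "twist": 0},
    {"translation": [0, 0, 40], "twist": 0},
    {"translation": [0, 0, 40], "twist": 0},
    {"translation": [0, 10, 30], "twist": 0},
    {"translation": [0, 25, 10], "twist": 0},
    {"translation": [0, 35, 0], "twist": 0},
    {"translation": [0, 35, 0], "twist": 0},
    {"translation": [0, 35, 0], "twist": 0},
    {"translation": [0, 35, 0], "twist": 0},
    {"translation": [0, 35, 0], "twist": 0},
    {"translation": [0, 35, 0], "twist": 0},
    {"translation": [0, 35, 0], "twist": 0},
    {"translation": [0, 35, 0], "twist": 0},
    {"translation": [0, 35, 0], "twist": 0},
    {"translation": [0, 20, 0], "twist": 0},
    {"translation": [0, 5, 0], "twist": 0},
    {"translation": [0, 0, 0], "twist": 0}
  ]
}}

```text
time: 13.95
ee_pos: [0.5477, 0.0717, 0.271]
eef_rot: [-0.508, 0.491, -0.492, 0.508]
ft_force: [-0.6, -0.6, -0.8]
width: 0.0112
```

```bash
python3 snap.py 8 wrist scene
python3 - <<'E'
import cv2
a=cv2.imread("pics/scene8.png")[110:270,310:490]; cv2.imwrite("pics/scenec8.png",cv2.resize(a,None,fx=3.75,fy=3.75,interpolation=cv2.INTER_CUBIC)[:600])
E
```

```text
{'time': 14.05, 'joint_positions': [0.373, 0.21, -0.674, 1.553, 0.133, 1.425, -1.849], 'ee_pos': [0.548, 0.07, 0.271], 'eef_rot': [0.508, -0.492, 0.492, -0.508], 'ft_force': [0.257, -0.741, -1.147], 'width': 0.011}
```

View pics/wrist8.png

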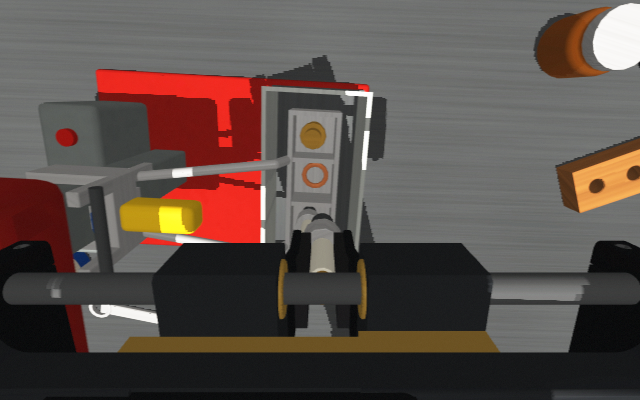

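View pics/scenec8.png

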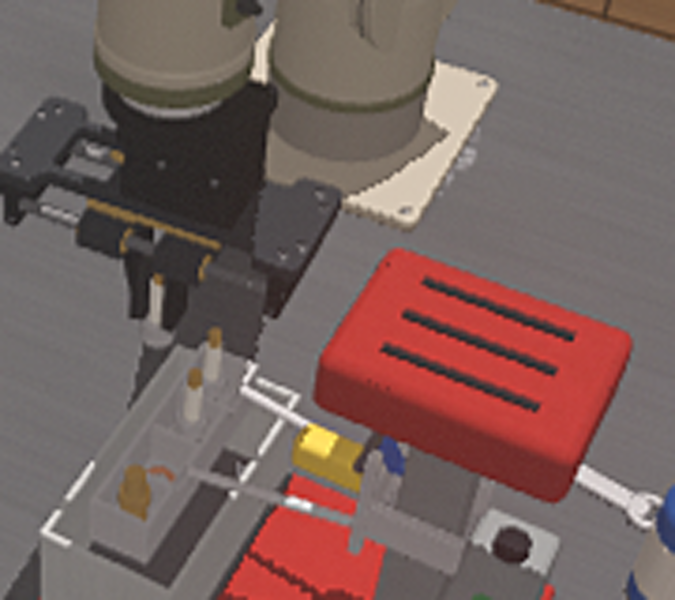

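```bash
python3 - <<'E'
import cv2
a=cv2.imread("pics/wrist8.png")[80:290,240:400]; cv2.imwrite("pics/wc8.png",cv2.resize(a,None,fx=2.85,fy=2.85,interpolation=cv2.INTER_CUBIC))
from h import *
d=pickle.load(open("cams8.pkl","rb")); W=d["wrist"]
print("washer",onz(W,316,175,.111),"hex",onz(W,321,222,.2665))
print("tcp px",proj(W,[.548,.0705,.271]), "foot",proj(W,[.548,.0705,.231]))
E
```

```text
washer [0.5496 0.0771 0.111 ] hex [0.5612 0.0725 0.2665]
tcp px [324.  249.4] foot [323.5 221.5]
```

View pics/wc8.png

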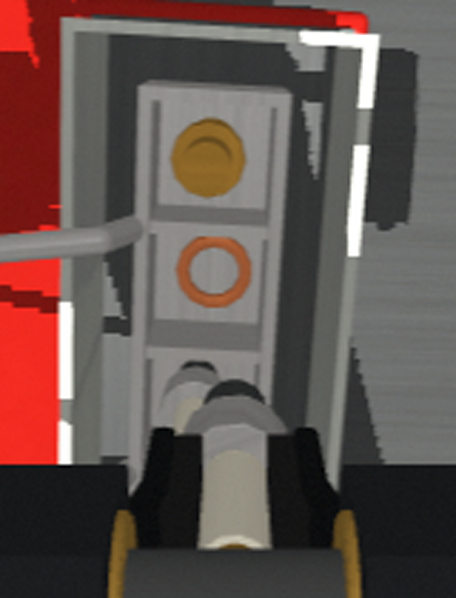

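```bash
python3 - <<'E'
from h import *
d=pickle.load(open("cams8.pkl","rb")); W=d["wrist"]; S=d["scene"]
print("foot front",onz(W,321.4,213.3,.231))
g=lambda x,y:(310+x/3.75,110+y/3.75)
print("term S",onz(S,*g(157,279),.311),"hexbottom S",onz(S,*g(155,340),.250))
f=lambda x,y:(240+x/2.85,80+y/2.85)
for n,p in dict(c2UL=(150,226),c2UR=(284,226),c2LL=(146,350),c2LR=(274,350)).items(): print(n,onz(W,*f(*p),.145))
E
```

```text
foot front [0.5534 0.072  0.231 ]
term S [0.5598 0.0756 0.311 ] hexbottom S [0.5533 0.0737 0.25  ]
c2UL [0.5704 0.097  0.145 ]
c2UR [0.5718 0.0573 0.145 ]
c2LL [0.5318 0.0977 0.145 ]
c2LR [0.5332 0.0584 0.145 ]
```

Request:
{"name": "jog_arm", "arguments": {
  "commands": [
    {"translation": [0, 7, -20], "twist": 0},
    {"translation": [0, 0, -30], "twist": 0},
    {"translation": [0, 0, -16], "twist": 0},
    {"translation": [0, 0, 0], "twist": 0}
  ]
}}

```text
time: 14.45
ee_pos: [0.5467, 0.0764, 0.2023]
eef_rot: [0.509, -0.493, 0.492, -0.506]
ft_force: [0.1, 0.1, -0.9]
width: 0.0116
```

```bash
python3 snap.py 9 wrist scene top
python3 - <<'E'
import cv2
a=cv2.imread("pics/scene9.png")[110:270,310:490]; cv2.imwrite("pics/scenec9.png",cv2.resize(a,None,fx=3.75,fy=3.75,interpolation=cv2.INTER_CUBIC)[:600])
a=cv2.imread("pics/wrist9.png")[80:290,220:420]; cv2.imwrite("pics/wc9.png",cv2.resize(a,None,fx=2.85,fy=2.85,interpolation=cv2.INTER_CUBIC))
E
```

```text
{'time': 14.6, 'joint_positions': [0.358, 0.251, -0.675, 1.648, 0.162, 1.298, -1.885], 'ee_pos': [0.548, 0.078, 0.206], 'eef_rot': [-0.508, 0.492, -0.492, 0.508], 'ft_force': [0.08, 0.073, -0.344], 'width': 0.011}
```

View pics/wc9.png

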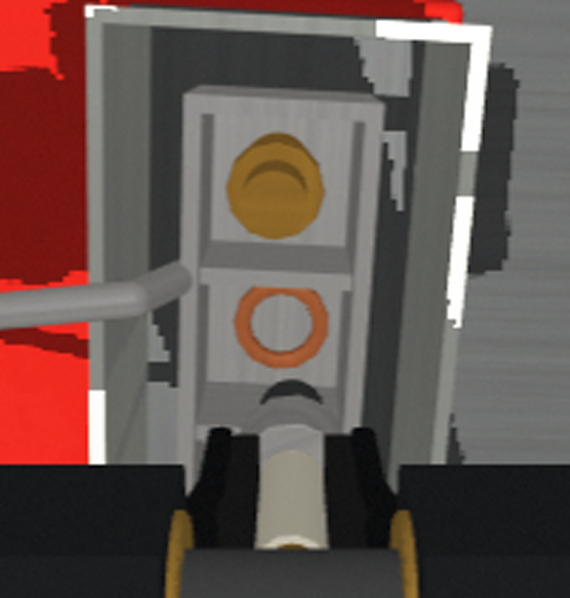

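View pics/scenec9.png

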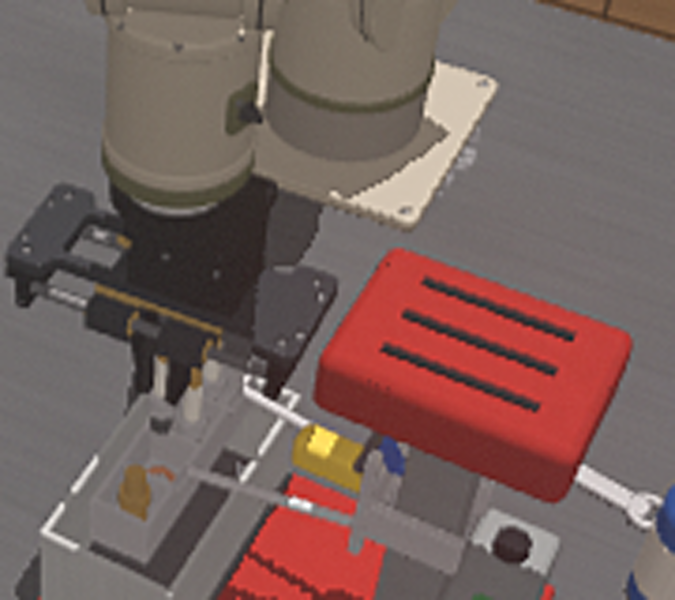

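```bash
python3 - <<'E'
from h import *
d=pickle.load(open("cams9.pkl","rb")); W=d["wrist"]
f=lambda x,y:(220+x/2.85,80+y/2.85)
print("foot front",onz(W,*f(291,380),.166))
print("d12",onz(W,*f(275,272),.145),"d23",onz(W,*f(275,428),.145),"endwall outer",onz(W,*f(285,88),.145), onz(W,*f(285,100),.145))
print("washer",onz(W,*f(281,322),.111))
print("walls", onz(W,*f(192,285),.145),onz(W,*f(358,285),.145),"plug y",onz(W,*f(291,440),.201))
E
```

```text
foot front [0.5535 0.0762 0.166 ]
d12 [0.5721 0.0804 0.145 ] d23 [0.5337 0.0794 0.145 ] endwall outer [0.613  0.0794 0.145 ] [0.6105 0.0793 0.145 ]
washer [0.5502 0.0787 0.111 ]
walls [0.5684 0.0994 0.145 ] [0.5696 0.0613 0.145 ] plug y [0.5547 0.0764 0.201 ]
```

Request:
{"name": "jog_arm", "arguments": {
  "commands": [
    {"translation": [3, 3, 0], "twist": 0},
    {"translation": [0, 0, -10], "twist": 0},
    {"translation": [0, 0, -12], "twist": 0},
    {"translation": [0, 0, -12], "twist": 0},
    {"translation": [0, 0, -10], "twist": 0},
    {"translation": [0, 0, -5], "twist": 0},
    {"translation": [0, 0, 0], "twist": 0}
  ]
}}

```text
time: 15.3
ee_pos: [0.5503, 0.0814, 0.1546]
eef_rot: [0.509, -0.492, 0.491, -0.508]
ft_force: [0.5, 0.1, -0.1]
width: 0.0111
```

```bash
python3 snap.py 10 wrist scene
python3 - <<'E'
import cv2
a=cv2.imread("pics/scene10.png")[130:290,310:490]; cv2.imwrite("pics/scenec10.png",cv2.resize(a,None,fx=3.75,fy=3.75,interpolation=cv2.INTER_CUBIC)[:600])
a=cv2.imread("pics/wrist10.png")[80:290,220:420]; cv2.imwrite("pics/wc10.png",cv2.resize(a,None,fx=2.85,fy=2.85,interpolation=cv2.INTER_CUBIC))
E
```

```text
{'time': 15.4, 'joint_positions': [0.34, 0.301, -0.668, 1.703, 0.198, 1.206, -1.915], 'ee_pos': [0.551, 0.082, 0.156], 'eef_rot': [-0.508, 0.492, -0.492, 0.508], 'ft_force': [0.061, -0.023, 0.398], 'width': 0.011}
```

View pics/wc10.png

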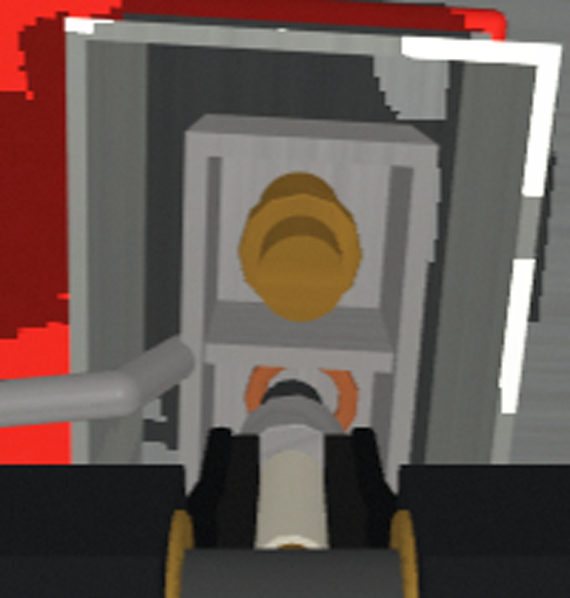

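View pics/scenec10.png

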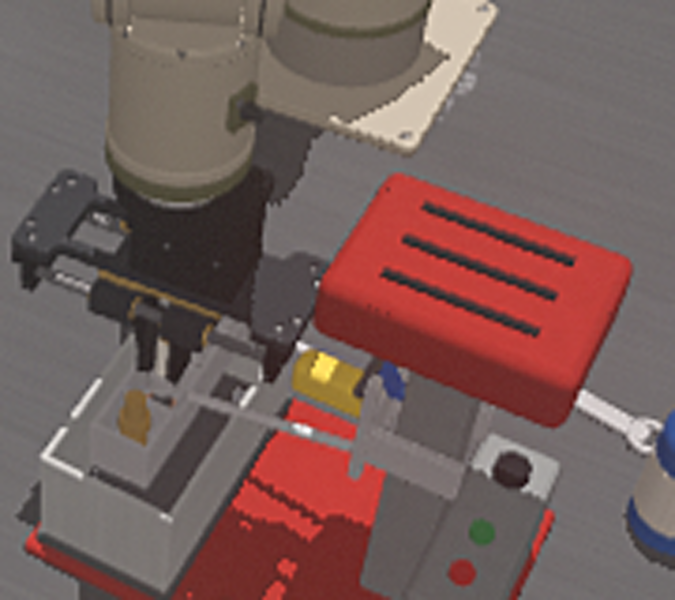

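Request:
{"name": "jog_arm", "arguments": {
  "commands": [
    {"translation": [0, -2, 0], "twist": 0},
    {"translation": [0, 0, -3], "twist": 0},
    {"translation": [0, 0, -1], "twist": 0},
    {"translation": [0, 0, 0], "twist": 0}
  ]
}}

```text
time: 15.8
ee_pos: [0.5507, 0.0794, 0.1514]
eef_rot: [0.508, -0.492, 0.492, -0.508]
ft_force: [-0.4, 0.1, -1.2]
width: 0.0116
```

Request:
{"name": "jog_arm", "arguments": {
  "commands": [
    {"translation": [0, 0, -2], "twist": 0},
    {"translation": [0, 0, -1], "twist": 0},
    {"translation": [0, 0, 0], "twist": 0}
  ]
}}

```text
time: 16.1
ee_pos: [0.5506, 0.0795, 0.1484]
eef_rot: [0.508, -0.492, 0.492, -0.508]
ft_force: [0.3, -0.2, -0.0]
width: 0.0115
```

```bash
python3 snap.py 11 wrist
python3 - <<'E'
import cv2
a=cv2.imread("pics/wrist11.png")[80:290,220:420]; cv2.imwrite("pics/wc11.png",cv2.resize(a,None,fx=2.85,fy=2.85,interpolation=cv2.INTER_CUBIC))
E
```

```text
{'time': 16.15, 'joint_positions': [0.341, 0.307, -0.666, 1.712, 0.202, 1.192, -1.915], 'ee_pos': [0.551, 0.079, 0.148], 'eef_rot': [0.508, -0.492, 0.492, -0.508], 'ft_force': [-0.479, 0.865, -0.269], 'width': 0.011}
```

View pics/wc11.png

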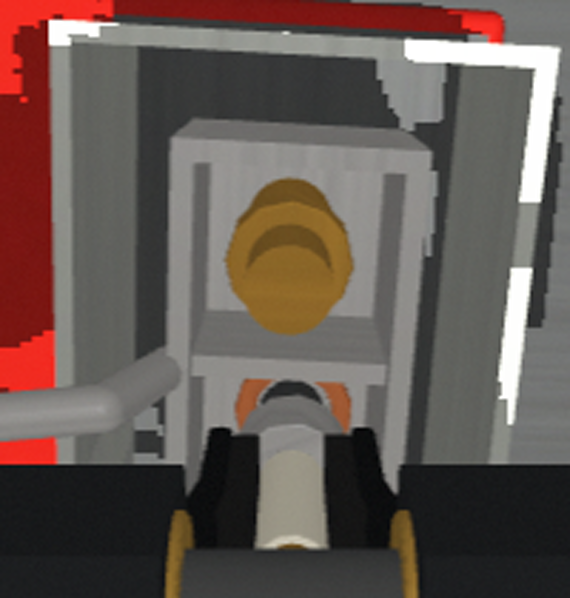

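Request:
{"name": "jog_arm", "arguments": {
  "commands": [
    {"translation": [0, 0, -1], "twist": 0},
    {"translation": [0, 0, -1], "twist": 0},
    {"translation": [0, 0, 0], "twist": 0}
  ]
}}

```text
time: 16.45
ee_pos: [0.5507, 0.0795, 0.1464]
eef_rot: [0.508, -0.492, 0.492, -0.508]
ft_force: [0.3, 0.2, 0.0]
width: 0.0114
```

Request:
{"name": "jog_arm", "arguments": {
  "commands": [
    {"translation": [0, 0, -1], "twist": 0},
    {"translation": [0, 0, 0], "twist": 0},
    {"translation": [0, 0, 0], "twist": 0}
  ]
}}

```text
time: 16.75
ee_pos: [0.5508, 0.0795, 0.1456]
eef_rot: [-0.508, 0.492, -0.492, 0.508]
ft_force: [-0.6, 0.5, 0.2]
width: 0.0116
```

Request:
{"name": "jog_arm", "arguments": {
  "commands": [
    {"translation": [0, 0, -1], "twist": 0},
    {"translation": [0, 0, 0], "twist": 0},
    {"translation": [0, 0, 0], "twist": 0}
  ]
}}

```text
time: 17.05
ee_pos: [0.5512, 0.0796, 0.1452]
eef_rot: [-0.508, 0.491, -0.492, 0.508]
ft_force: [-0.7, -0.4, 5.9]
width: 0.0113
```

```bash
python3 snap.py 12 wrist scene
python3 - <<'E'
import cv2
a=cv2.imread("pics/scene12.png")[200:270,320:420]; cv2.imwrite("pics/scenec12.png",cv2.resize(a,None,fx=7,fy=7,interpolation=cv2.INTER_CUBIC)[:600])
a=cv2.imread("pics/wrist12.png")[80:290,220:420]; cv2.imwrite("pics/wc12.png",cv2.resize(a,None,fx=2.85,fy=2.85,interpolation=cv2.INTER_CUBIC))
E
```

```text
{'time': 17.15, 'joint_positions': [0.34, 0.31, -0.665, 1.716, 0.205, 1.185, -1.917], 'ee_pos': [0.551, 0.08, 0.145], 'eef_rot': [-0.508, 0.491, -0.492, 0.508], 'ft_force': [-1.143, -0.436, 5.056], 'width': 0.011}
```

View pics/wc12.png

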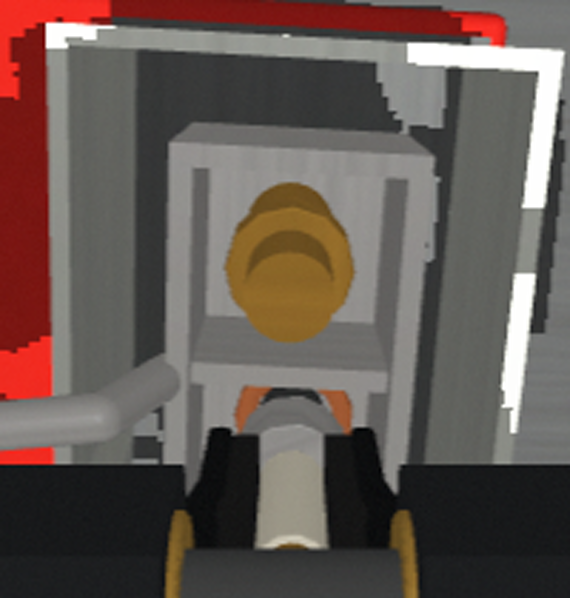

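View pics/scenec12.png

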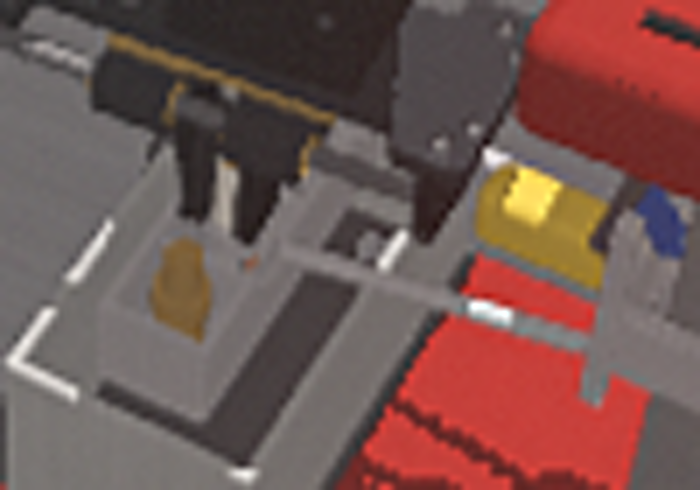

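Request:
{"name": "jog_arm", "arguments": {
  "commands": [
    {"translation": [0, 0, 0.5], "twist": 0},
    {"translation": [0, 0, 0], "twist": 0},
    {"translation": [0, 0, 0], "twist": 0},
    {"translation": [0, 0, 0], "twist": 0}
  ],
  "grip": 0.77
}}

```text
time: 17.55
ee_pos: [0.5507, 0.0794, 0.1449]
eef_rot: [0.508, -0.492, 0.492, -0.508]
ft_force: [0.0, -0.3, -0.6]
width: 0.0198
```

```bash
python3 snap.py 13 wrist
python3 - <<'E'
import cv2
a=cv2.imread("pics/wrist13.png")[80:290,220:420]; cv2.imwrite("pics/wc13.png",cv2.resize(a,None,fx=2.85,fy=2.85,interpolation=cv2.INTER_CUBIC))
E
```

```text
{'time': 17.6, 'joint_positions': [0.34, 0.31, -0.665, 1.716, 0.205, 1.186, -1.917], 'ee_pos': [0.551, 0.079, 0.145], 'eef_rot': [0.508, -0.492, 0.492, -0.508], 'ft_force': [0.416, -0.642, -0.639], 'width': 0.02}
```

View pics/wc13.png

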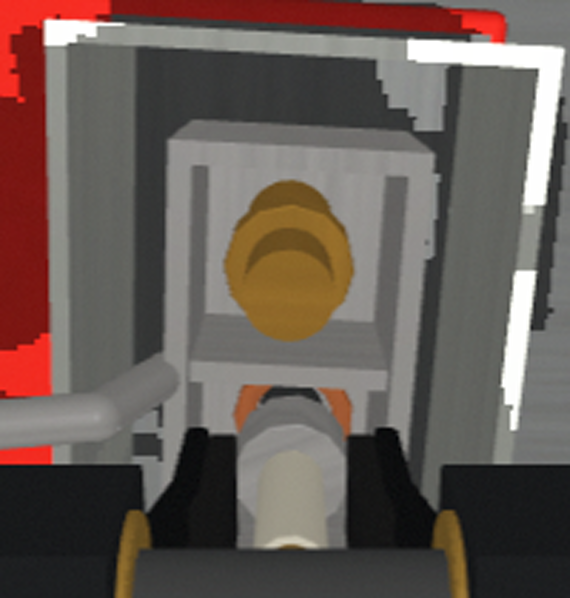

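Request:
{"name": "jog_arm", "arguments": {
  "commands": [
    {"translation": [0, 0, 5], "twist": 0},
    {"translation": [0, 0, 10], "twist": 0},
    {"translation": [0, 0, 15], "twist": 0},
    {"translation": [0, 0, 25], "twist": 0},
    {"translation": [0, 0, 35], "twist": 0},
    {"translation": [0, 0, 40], "twist": 0},
    {"translation": [0, -30, 20], "twist": 0},
    {"translation": [0, -40, 0], "twist": 0},
    {"translation": [0, -40, 0], "twist": 0},
    {"translation": [0, -40, 0], "twist": 0},
    {"translation": [0, -40, 0], "twist": 0},
    {"translation": [0, -40, 0], "twist": 0},
    {"translation": [0, -30, 0], "twist": 0},
    {"translation": [0, 0, 0], "twist": 0},
    {"translation": [0, 0, 0], "twist": 0}
  ]
}}

```text
time: 19.1
ee_pos: [0.5508, -0.1806, 0.2961]
eef_rot: [-0.508, 0.492, -0.492, 0.508]
ft_force: [0.4, -0.1, 0.9]
width: 0.0198
```

```bash
python3 snap.py 14 scene top
python3 - <<'E'
import cv2
a=cv2.imread("pics/scene14.png")[150:310,310:490]; cv2.imwrite("pics/scenec14.png",cv2.resize(a,None,fx=3.75,fy=3.75,interpolation=cv2.INTER_CUBIC)[:600])
a=cv2.imread("pics/top14.png")[170:255,180:320]; cv2.imwrite("pics/topc14.png",cv2.resize(a,None,fx=5.7,fy=5.7,interpolation=cv2.INTER_CUBIC))
E
```

```text
{'time': 19.2, 'joint_positions': [0.661, 0.243, -0.515, 1.447, 0.119, 1.482, -1.388], 'ee_pos': [0.551, -0.179, 0.296], 'eef_rot': [-0.508, 0.491, -0.491, 0.509], 'ft_force': [0.197, -0.022, -0.0], 'width': 0.02}
```

View pics/scenec14.png

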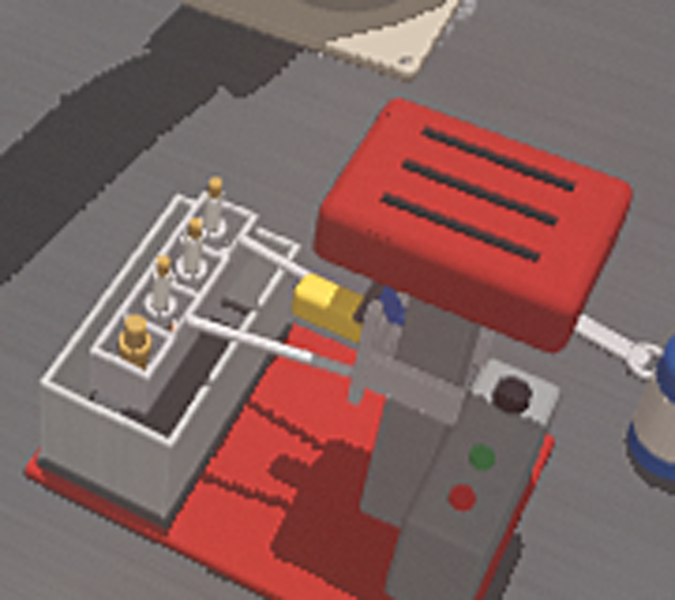

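View pics/topc14.png

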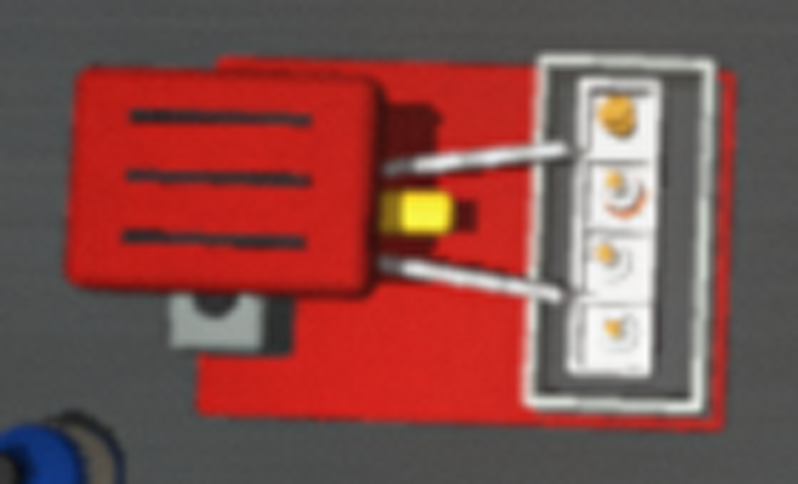

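View pics/scene14.png

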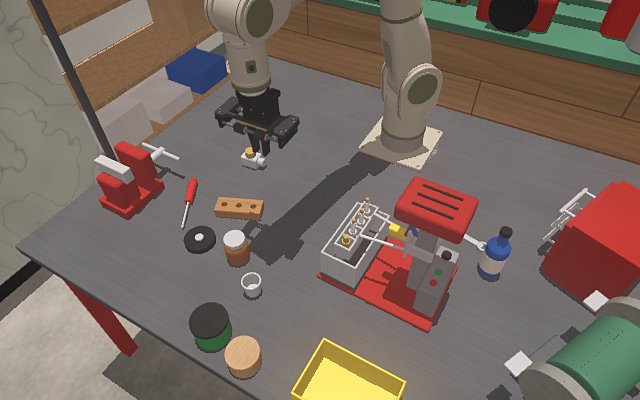

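The pictures show the plug upright in the washer cell: its terminal is at (163,263) in the scene crop, level with the old plugs. The basket is still raised at the same pixels as before. The fitting, both old plugs and the bench items are where they were, and the robot is touching nothing.

```bash
python3 -c "
from bench import *
print(close_job())"
```

```text
the job is handed in; nothing more can be done
None
```

The job is handed in after about 19 s. The basket hangs one notch up, and the spark plug stands in the cell with the copper washer.

- **Lifting:** The jog commands only turn the tool about the vertical, so it could not lean in under the lamp head to the yellow grip. I lifted the basket by the far rod with a vertical tool instead. It went up 52 mm and then down until the weight came off at about 45 mm, which is the next notch, and I let go there.
- **Loading:** I gripped the plug by its insulator and lowered it until it touched with about 6 N. That was at floor height, so the foot appears to be through the washer's hole. I then let go and backed the arm away.
- **Last checks:** The final scene and top pictures show:
  - The basket is still one notch up, unchanged since I let go.
  - The plug is upright and level with the old plugs.
  - The fitting, old plugs and bench items are in place.
  - The gripper is well clear of everything.
- **Disagreements:** The wrist camera read about 3 to 5 mm further out in x than the top camera. I corrected for this by comparing plug and cell within one picture. The washer was not measured again afterwards, and only part of its rim shows under the plug.

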